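# Make up one terminal stud and blank off the spare

### The job

Make up the terminal with the tall stud (square white base): over the stud put first the ribbed insulator, then the copper link, then the brass hex nut on top, each lying flat on the one below. Blank off the short spare stud (round white base) with the black cap, closed end up, fully down on its base. Leave all of them released and at rest.

Things in the scene. Friction and masses are not known exactly. Their poses are not given: they have to be found in the camera images.
- insulator_c (a point): centre, half-way up, of the loose ribbed red-brown insulator: an upright tube 40 mm high with three ribs of 56 mm diameter (at bottom, middle and top, each 8 mm high; 49 mm diameter between them) and a 22 mm bore right through along its z axis. It starts standing upright on the table. About 0.14 kg.
- link_c (a point): centre, half-way up, of the loose flat copper link: a plate 64 mm long (its x axis) by 40 mm wide (its y axis) by 10 mm thick (z), with a 22 mm hole through its middle. It starts lying flat on the table. About 0.19 kg.
- nut_c (a point): centre, half-way up, of the loose brass hex nut: 36 mm across flats (one pair of flats faces its +x and -x), 41 mm across corners, 18 mm high, with a plain 22 mm bore right through (no thread). It starts lying flat on the table, bore upright (z). About 0.09 kg.
- cap_c (a point): centre, half-way up, of the loose black plastic cap: a round cup 44 mm in diameter and 40 mm high, standing mouth down from the start; its blind bore is 26 mm in diameter and 30 mm deep from below. z points up to the closed end. About 0.05 kg.
- live_seat (a point): point on the axis of the tall stud at the top face of its base, where the insulator's underside comes to rest. The base is a fixed white square block 90 x 90 x 20 mm on the table. The steel stud stands 64 mm above this point, 12 mm in diameter, its last 10 mm tapering to a point. The stud is fixed and rigid.
- spare_seat (a point): point on the axis of the short stud at the top face of its base, where the cap's rim comes to rest. The base is a fixed white round block 84 mm in diameter, 20 mm high. The steel stud stands 26 mm above this point, 12 mm in diameter, its last 8 mm tapering to a point. The stud is fixed and rigid.
There are look-alikes about, which are no part of the job. Of the things shaped like the part that bears link_c, the copper one is meant.

How it is judged:
By the outcome, as a careful person would: the job done as asked, in the order asked, and still so for the second after the job is handed in, with the robot touching nothing.
It also fails if it takes over 112 s, if anything falls off the work surface, if the arm or the gripper's body presses on something with over 40 N, if the wrist force passes 120 N, or if a joint passes its speed limit or range.

### The arm

A 6-joint arm with a two-finger parallel gripper is mounted at the origin on the work surface. World frame = base frame: x ahead of the robot, y to its left, z up, the work surface at z = 0. Lengths are in m, angles in degrees, forces in N, time in s.
With the tool pointing down it reaches from about 0.4 to 0.825 m from the base axis. Payload 7 kg.
Tool frame: the origin (TCP) lies midway between the tips of the shut fingers; the grasp point (between the pads) lies 19 mm behind it; z points along the fingers, x is the direction in which the jaws open and shut, and the axes are right-handed (so a half turn about z gives the same grasp; the last joint's range is limited). The gripper opens to 88 mm and grips with 3 to 60 N. Pads are 19 mm wide; open, the fingers measure 130 mm over their backs; the gripper's body (78 mm by 193 mm) begins 47 mm behind the grasp point.
Start: joints at [-55.514, 20.546, 0.682, 0, -70.136, -16.507], TCP at [0.208, -0.642, 0.227] pointing down, gripper open.
Joint ranges: [-176.03, 176.03], [-82.01, 121.73], [-58.28, 71.71], [-173.87, 95.51], [-174.79, -0.11], [-173.66, 173.66]. Speed limits (degrees/s): [136.94, 136.94, 172.46, 180, 180, 180].

### API

Orientations are given as [roll, pitch, yaw] about the fixed x, y, z axes, in that order (R = Rz(yaw) Ry(pitch) Rx(roll)).
In Python, from plant import * gives the robot as it stands. The module is installed in compiled form; this text tells all that it offers.
- The arm moves only by the shell command python3 -m pendant 'ROWS' [OPENING]. ROWS is JSON, a list that holds one entry, the list of rows, each a list of 6 numbers: the shift along the world's x, y, z in mm, then the turn, a rotation vector about the world's x, y, z in degrees. A call has 1 to 10 rows; each row is the pose to reach, as a shift and turn from the pose commanded when the call began; what a row does not reach only later rows make up. A row lasts 1/8 s, in which the tool goes at most 62.5 mm and 10.7 degrees, less where a joint would pass 70% of its speed; a pose out of reach is approached as far as the arm can. A call with a gripper value outside its range is refused whole. OPENING is the closure, from -1 (fully open) to 1 (shut), set as the call begins (- or left out, the last holds). The fingers move at their own pace and stop on an object; the grip force is fixed at half the most. Time passes only in rows, so rows that repeat a pose let the fingers close. It gives the time, the measured TCP pose, the force and the opening at its end, in the units of the state.
- get_obs(): the state, without advancing time (a new reading comes with each control period).
- snapshot(name): name is "side" or "top" or "wrist"; returns a dict with "pixels" (420x560x3 uint8, red, green, blue), "depth" (420x560 float32, m along the optical axis (not along the pixel's ray), 0 where there is no reading), "fx", "fy", "cx", "cy" (pixels), "dist" ([k1, k2, p1, p2, k3] as OpenCV has them; the pictures are not rectified), "pose" (4x4, takes a point from camera to world coordinates); the wrist camera has in their place "tool_from_camera" (4x4, takes a point from camera to tool coordinates, whose origin is the TCP and whose axes are the tool frame's). Camera axes: x right, y down, z forward; pixel columns grow to the right and rows downward; lengths in m; the calibration is good to about 2 mm. A picture is of the moment at which its call begins: read the wrist's pose just before it.
- close_job(): hands the job in, once; it reports no verdict.
The state is a dict: "clock": time; "joint_pos": joint angles; "qvel": joint speeds; "tau": joint torques, N m; "tool_pos": TCP position; "orientation": TCP orientation; "force": force on the tool from outside, world axes, zero at the start; "moment": the same for the moment, N m; "opening": finger opening in m.
Only numpy, scipy, OpenCV 4.12 (cv2) and the standard library are available. Lean on these libraries where they do the work, as an engineer would, in place of code of your own. Each camera call takes 0.05 s, during which the arm holds its last target. There are 200 camera calls.

## Working session

There is one attempt and no reset: what is moved stays moved. The work goes in short steps, Python scripts to look and compute and a shell command to move; the robot and the scene stay as the last step left them, time stands still between calls to the robot, and variables do not carry over. Pictures are saved under pics/ and viewed, about 12 in all and at most 16, crops included, and the job is handed in when it is done.

```bash
mkdir -p pics; cat > h.py <<'E'
from plant import *
import numpy as np, cv2
def snap(n,f=None):
    o=get_obs(); s=snapshot(n)
    if n=="wrist":
        from scipy.spatial.transform import Rotation as R
        T=np.eye(4);T[:3,:3]=R.from_euler('xyz',o['orientation'],degrees=True).as_matrix();T[:3,3]=o['tool_pos']
        s['pose']=T@np.array(s['tool_from_camera'])
    if f: cv2.imwrite('pics/'+f+'.png',cv2.cvtColor(s['pixels'],cv2.COLOR_RGB2BGR))
    return s
def ray(s,uv,z):
    K=np.array([[s['fx'],0,s['cx']],[0,s['fy'],s['cy']],[0,0,1]])
    p=cv2.undistortPoints(np.float64(uv).reshape(-1,1,2),K,np.float64(s['dist'])).reshape(-1,2)
    P=np.array(s['pose']); d=np.c_[p,np.ones(len(p))]@P[:3,:3].T
    return P[:3,3]+d*((z-P[2,3])/d[:,2])[:,None]
def cloud(s):
    h,w=s['depth'].shape; u,v=np.meshgrid(np.arange(w),np.arange(h))
    K=np.array([[s['fx'],0,s['cx']],[0,s['fy'],s['cy']],[0,0,1]])
    p=cv2.undistortPoints(np.float64(np.stack([u,v],-1)).reshape(-1,1,2),K,np.float64(s['dist'])).reshape(h,w,2)
    d=s['depth'][...,None]; P=np.array(s['pose'])
    c=np.concatenate([p*d,d],-1)@P[:3,:3].T+P[:3,3]; c[s['depth']==0]=np.nan
    return c
E
python3 - <<'E'
from h import *
print(get_obs())
for n in("top","side"):
    s=snap(n,n+'1'); print(n,np.round(s['pose'],3).tolist(),s['fx'],s['cx'],s['cy'])
E
```

```text
{'clock': 0.0, 'joint_pos': array([-5.55164170e+01,  2.05907413e+01,  6.35400848e-01, -1.98340325e-02,
       -7.01372734e+01, -1.65069161e+01]), 'qvel': array([-0.04960547, -0.08504083,  0.02712698, -0.01932915,  0.02718987,
        0.00323846]), 'tau': array([ 1.29330406e-04, -5.82717454e+01,  2.93064559e+01,  6.99774563e+00,
        6.90743953e-03, -1.82547210e-04]), 'tool_pos': array([ 0.20814975, -0.6415958 ,  0.22564379]), 'orientation': array([-1.79991560e+02, -9.40950085e-02,  1.07969906e+02]), 'force': array([-0.223415  , -0.484872  , -0.27993074]), 'moment': array([-0.01424547, -0.05630874, -0.01478884]), 'opening': 0.08786457818346952}
top [[0.193, -0.958, 0.213, 0.285], [-0.981, -0.189, 0.038, 0.018], [0.003, -0.216, -0.976, 0.969], [0.0, 0.0, 0.0, 1.0]] 379.0348539289324 273.14713520381827 203.54949208620653
side [[0.978, -0.088, 0.188, 0.226], [-0.207, -0.472, 0.857, -1.177], [0.013, -0.877, -0.48, 0.724], [0.0, 0.0, 0.0, 1.0]] 519.7280242325667 284.4254138963922 207.23352091051197
```

View pics/top1.png

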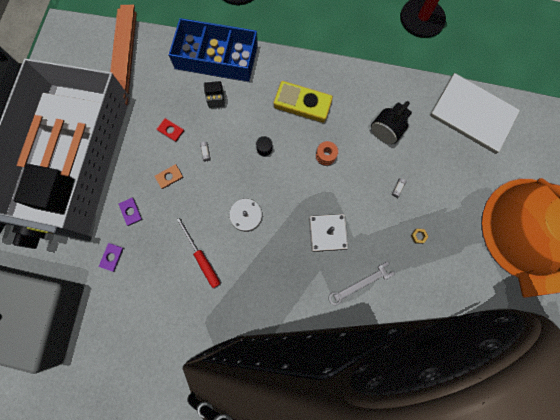

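View pics/side1.png

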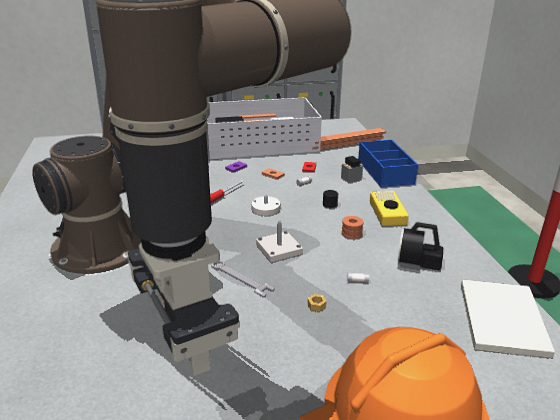

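The top view shows the live base at (328,232), spare base (246,214), nut (420,236), insulator (327,153), cap (264,146) and copper link (169,176). The red and purple plates are decoys. The side view agrees.

```bash
cat >> h.py <<'E'
def blob(s,uv,r,zlo,zhi,f=None):
    "pixels near uv with height in range -> rays to plane zhi of the contour"
    c=cloud(s); v,u=np.mgrid[:c.shape[0],:c.shape[1]]
    m=(np.hypot(u-uv[0],v-uv[1])<r)&(c[...,2]>zlo)&(c[...,2]<zhi)
    if f is not None: m&=f(cv2.cvtColor(s['pixels'],cv2.COLOR_RGB2HSV).astype(int))
    return m,c
def shape(s,m,z):
    cs,_=cv2.findContours(m.astype(np.uint8),cv2.RETR_EXTERNAL,cv2.CHAIN_APPROX_NONE)
    k=max(cs,key=cv2.contourArea); w=ray(s,k.reshape(-1,2).astype(float),z)[:,:2]*1000
    rc=cv2.minAreaRect(w.astype(np.float32)); (cc,rr)=cv2.minEnclosingCircle(w.astype(np.float32))
    return np.round(rc[0],1),np.round(rc[1],1),round(rc[2],1),'circ',np.round(cc,1),round(rr,1)
E
python3 - <<'E'
from h import *
s=snap("top")
c=cloud(s)
print('table z',np.nanmedian(c[150:300,100:300,2]))
hs=cv2.cvtColor(s['pixels'],cv2.COLOR_RGB2HSV)
for n,uv,r,top in (("live",(328,232),32,.02),("spare",(246,214),26,.02),("nut",(420,236),16,.018),("ins",(327,153),20,.04),("cap",(264,146),16,.04),("link",(169,176),22,.01)):
    print(n,hs[uv[1],uv[0]+7], 'z',np.round(np.nanpercentile(c[uv[1]-8:uv[1]+8,uv[0]-8:uv[0]+8,2],[5,50,95]),3))
    m,_=blob(s,uv,r,top-.006,top+.008)
    print('  ',shape(s,m,top))
for n,z in(("live",.084),("spare",.046)): pass
E
```

```text
table z 0.0002453360959963069
live [ 98   5 186] z [0.017 0.02  0.076]
   (array([446.5, -96.1]), array([90.2, 88.8]), 14.7, 'circ', array([447.4, -96.5]), 61.3)
spare [100   8 186] z [0.017 0.02  0.039]
   (array([450.5, 118.8]), array([80.6, 79.3]), 11.5, 'circ', array([450.8, 119.3]), 41.9)
nut [ 20 153 182] z [-0.003  0.008  0.019]
   (array([ 481.4, -327.3]), array([35.9, 38.9]), 11.0, 'circ', array([ 482. , -326.6]), 20.4)
ins [  9 156 178] z [0.004 0.039 0.043]
   (array([652. , -56.2]), array([55.3, 52.2]), 9.6, 'circ', array([652.2, -56.7]), 28.0)
cap [90 23 33] z [0.001 0.039 0.042]
   (array([639.8, 107.7]), array([41.9, 43.6]), 58.3, 'circ', array([639.3, 108.2]), 22.5)
link [ 13 141 175] z [-0.001  0.009  0.013]
   (array([514.1, 342.2]), array([45.3, 64.3]), 40.1, 'circ', array([513.4, 342.6]), 37.6)
```

```bash
python3 -m pendant '[[[30,40,0,0,0,0],[66,88,0,0,0,0],[102,136,0,0,0,0],[138,184,0,0,0,0],[174,232,0,0,0,0],[210,280,0,0,0,0],[246,328,0,0,0,0],[282,376,0,0,0,0],[318,424,0,0,0,0],[354,470,0,0,0,0]]]' -1
python3 -m pendant '[[[30,40,0,0,0,0],[60,80,0,0,0,0],[90,116,0,0,0,0],[90,116,0,0,0,0],[90,116,0,0,0,0],[90,116,0,0,0,0]]]'
python3 - <<'E'
from h import *
print(get_obs()['joint_pos'])
s=snap("wrist","w1"); print(np.round(s['pose'],3).tolist())
for n,uv in(("ins",0),):
    c=cloud(s); m=(c[...,2]>.034)&(c[...,2]<.048)&(np.hypot(c[...,0]-.652,c[...,1]+.056)<.045)
    print(m.sum(),shape(s,m,.04))
# helmet vs nut, from top
t=snap("top"); c=cloud(t); d=np.hypot(c[...,0]-.482,c[...,1]+.327)
print([ (h,np.nanmin(d[c[...,2]>h])) for h in(.05,.1)])
E
```

```text
clock: 1.4
tool_pos: [0.5632, -0.1701, 0.2266]
orientation: [180.0, 0.0, 108.0]
force: [0.1, -1.1, -0.1]
opening: 0.0876
clock: 2.15
tool_pos: [0.6518, -0.0568, 0.2267]
orientation: [-180.0, -0.0, 107.9]
force: [-0.1, 0.3, -0.2]
opening: 0.088
[ 1.20668439e+01  1.86126368e+01 -2.13226255e+00  3.42459456e-04
 -6.92605069e+01 -8.41358387e+01]
[[-0.309, 0.907, 0.287, 0.572], [0.951, 0.294, 0.094, -0.083], [0.001, 0.303, -0.953, 0.383], [0.0, 0.0, 0.0, 1.0]]
1616 (array([650.2, -58.2]), array([54. , 53.9]), 73.8, 'circ', array([650.1, -58.4]), 27.5)
[(0.05, np.float64(0.1936686488389227)), (0.1, np.float64(0.21305723895629008))]
```

View pics/w1.png

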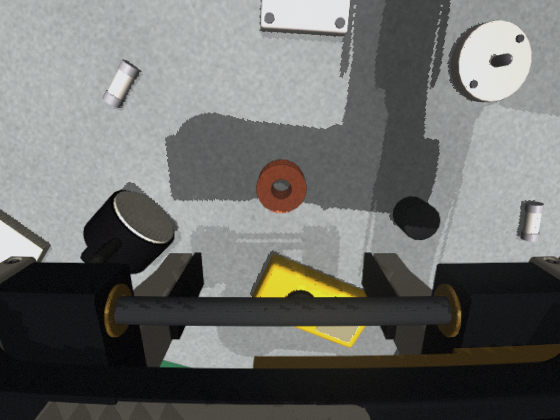

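```bash
python3 -m pendant '[[[-1,-1,-60,0,0,0],[-1,-1,-120,0,0,0],[-1,-1,-170,0,0,0],[-1,-1,-200,0,0,0],[-1,-1,-215,0,0,0],[-1,-1,-215,0,0,0],[-1,-1,-215,0,0,0]]]'
python3 -m pendant '[[[0,0,0,0,0,0],[0,0,0,0,0,0],[0,0,0,0,0,0],[0,0,0,0,0,0],[0,0,0,0,0,0],[0,0,0,0,0,0],[0,0,0,0,0,0],[0,0,0,0,0,0]]]' 1
```

```text
clock: 3.12
tool_pos: [0.6524, -0.057, 0.0132]
orientation: [179.9, 0.0, 108.0]
force: [-0.8, -0.3, 0.7]
opening: 0.0875
clock: 4.12
tool_pos: [0.6515, -0.057, 0.0118]
orientation: [180.0, 0.0, 108.0]
force: [-1.5, 0.2, 6.1]
opening: 0.0549
```

```bash
python3 -m pendant '[[[0,0,10,0,0,0],[0,0,50,0,0,0],[0,0,110,0,0,0],[0,0,170,0,0,0],[-50,-12,170,0,0,0],[-100,-24,170,0,0,0],[-100,-24,170,0,0,0],[-100,-24,170,0,0,0],[-100,-24,170,0,0,0]]]'
python3 - <<'E'
from h import *
s=snap("wrist","w2"); c=cloud(s)
print('z held/base',)
m=(c[...,2]>.014)&(c[...,2]<.026)&(np.hypot(c[...,0]-.447,c[...,1]+.096)<.07); print('live',m.sum(),shape(s,m,.02))
m=(c[...,2]>.03)&(c[...,2]<.09)&(np.hypot(c[...,0]-.447,c[...,1]+.096)<.03); print('stud',m.sum(),np.nanmean(c[m],0),c[m][:,2].max() if m.any() else 0)
m=(c[...,2]>.014)&(c[...,2]<.026)&(np.hypot(c[...,0]-.45,c[...,1]-.119)<.06); print('spare',m.sum(),shape(s,m,.02) if m.any() else 0)
E
```

```text
clock: 5.25
tool_pos: [0.5521, -0.0808, 0.1815]
orientation: [180.0, -0.0, 108.0]
force: [0.1, -0.7, -1.4]
opening: 0.055
z held/base
live 9326 (array([445.8, -97.6]), array([89. , 89.2]), 14.8, 'circ', array([445.7, -97.5]), 61.2)
stud 249 [ 0.44692917 -0.09772141  0.07177317] 0.08286614311192297
spare 4754 (array([450.1, 115.8]), array([82.3, 83.9]), 6.8, 'circ', array([449.7, 115.8]), 42.6)
```

View pics/w2.png

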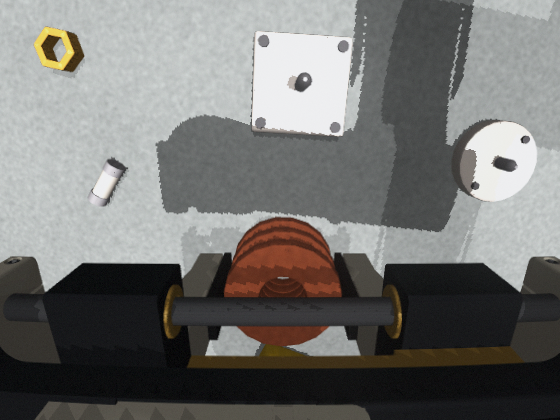

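```bash
python3 -m pendant '[[[-50,-8,0,0,0,0],[-105,-16,0,0,0,0],[-105,-16,0,0,0,0],[-105,-16,-30,0,0,0],[-105,-16,-60,0,0,0],[-105,-16,-80,0,0,0],[-105,-16,-100,0,0,0],[-105,-16,-120,0,0,0],[-105,-16,-135,0,0,0],[-105,-16,-145,0,0,0]]]'
python3 -m pendant '[[[0,0,-2,0,0,0],[0,0,-4,0,0,0],[0,0,-4,0,0,0],[0,0,-4,0,0,0]]]'
```

```text
clock: 6.55
tool_pos: [0.4469, -0.0969, 0.0356]
orientation: [-179.9, -0.0, 108.0]
force: [0.0, 1.0, -1.6]
opening: 0.0552
clock: 7.05
tool_pos: [0.4466, -0.097, 0.033]
orientation: [180.0, 0.0, 108.0]
force: [0.2, -0.4, -2.4]
opening: 0.0553
```

```bash
python3 -m pendant '[[[0,0,0,0,0,0],[0,0,0,0,0,0],[0,0,0,0,0,0],[0,0,0,0,0,0],[0,0,20,0,0,0],[0,0,70,0,0,0],[0,0,130,0,0,0],[0,0,180,0,0,0],[0,0,180,0,0,0]]]' -1
python3 -m pendant '[[[8,54,0,0,0,4],[16,108,0,0,0,8],[24,162,0,0,0,12],[32,216,0,0,0,16],[40,270,0,0,0,20],[48,324,0,0,0,22],[56,378,0,0,0,22],[67,438,0,0,0,22],[67,438,0,0,0,22],[67,438,0,0,0,22]]]'
python3 - <<'E'
from h import *
print(get_obs()['joint_pos'])
t=snap("top"); c=cloud(t)
m=(c[...,2]>.054)&(c[...,2]<.068)&(np.hypot(c[...,0]-.447,c[...,1]+.097)<.04); print('ins',m.sum(),shape(t,m,.06))
s=snap("wrist","w3"); c=cloud(s)
m=(c[...,2]>.006)&(c[...,2]<.016)&(np.hypot(c[...,0]-.514,c[...,1]-.342)<.06); print('link',m.sum(),shape(s,m,.01))
E
```

```text
clock: 8.18
tool_pos: [0.4486, -0.0969, 0.2168]
orientation: [179.5, 0.1, 108.0]
force: [-0.6, 0.1, -0.6]
opening: 0.0877
clock: 9.43
tool_pos: [0.5127, 0.3407, 0.2111]
orientation: [-179.9, 0.0, 130.0]
force: [0.3, -0.1, -0.5]
opening: 0.088
[ 5.17488931e+01  1.56758594e+01 -8.35625408e+00 -1.92751747e-02
 -6.61120889e+01 -1.01733188e+02]
ins 357 (array([448.2, -96.5]), array([54.1, 53.6]), 9.6, 'circ', array([447.4, -95.9]), 27.9)
link 1594 (array([512. , 340.6]), array([39.5, 63.3]), 41.6, 'circ', array([511.9, 340.8]), 36.6)
```

View pics/w3.png

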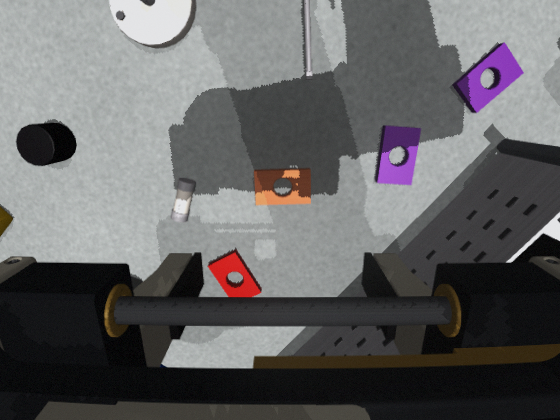

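```bash
python3 - <<'E'
from h import *
P=[]
for n in("top","side"):
    s=snap(n); c=cloud(s); c=c[np.isfinite(c[...,0])]
    P.append(c[(np.hypot(c[:,0]-.513,c[:,1]-.3415)<.25)&(c[:,2]>.05)&(c[:,2]<.18)])
    # robot itself occupies some
    for a in(130,41):
        q=P[-1]-[.513,.3415,0]; x=np.array([np.cos(np.radians(a)),np.sin(np.radians(a))]); u=q[:,:2]@x; v=q[:,:2]@[-x[1],x[0]]
        for lo in(-.06,):
            k=(abs(v)<.08); print(n,a,'along jaw +',u[k&(u>0)].min(initial=9),'-',u[k&(u<0)].max(initial=-9), 'zmax',q[:,2].max(initial=0))
s=snap("wrist"); c=cloud(s); k=(c[...,2]>.05)&(c[...,2]<.17)&(np.mgrid[:420,:560][0]<240)
q=c[k]-[.513,.3415,0]
for a in(130,41):
    x=np.array([np.cos(np.radians(a)),np.sin(np.radians(a))]); u=q[:,:2]@x; v=q[:,:2]@[-x[1],x[0]]; print('wrist',a,u.min(),u.max(),v.min(),v.max(),np.hypot(u,v).min())
E
```

```text
top 130 along jaw + 0.15409650333574879 - -9.0 zmax 0.1331582293622695
top 41 along jaw + 9.0 - -9.0 zmax 0.1331582293622695
side 130 along jaw + 0.14250128702413184 - -9.0 zmax 0.16688466462613216
side 41 along jaw + 0.1540300352131806 - -9.0 zmax 0.16688466462613216
wrist 130 0.1783833347954208 0.2888473333853013 -0.047756380490852915 0.05740802962135205 0.18434575130310363
wrist 41 -0.052930322604982497 0.05226640181586814 0.17754063254679273 0.2881044986636139 0.18434575130310363
```

```bash
python3 -m pendant '[[[0,0,-60,0,0,1],[0,0,-120,0,0,1],[0,0,-165,0,0,1],[0,0,-190,0,0,1],[0,0,-203,0,0,1],[0,0,-206,0,0,1],[0,0,-207,0,0,1],[0,0,-207,0,0,1]]]'
```

```text
clock: 10.68
tool_pos: [0.5138, 0.3415, 0.0067]
orientation: [179.9, -0.0, 131.0]
force: [-0.2, -0.1, 0.6]
opening: 0.0873
```

```bash
python3 -m pendant '[[[0,0,-2,0,0,0],[0,0,-3,0,0,0],[0,0,-3,0,0,0],[0,0,-3,0,0,0]]]'
python3 -m pendant '[[[0,0,0,0,0,0],[0,0,0,0,0,0],[0,0,0,0,0,0],[0,0,0,0,0,0],[0,0,0,0,0,0],[0,0,0,0,0,0],[0,0,0,0,0,0],[0,0,0,0,0,0]]]' 1
```

```text
clock: 11.18
tool_pos: [0.5133, 0.341, 0.0026]
orientation: [-180.0, 0.0, 131.0]
force: [-0.5, 0.6, -1.1]
opening: 0.0876
clock: 12.18
tool_pos: [0.5133, 0.3409, 0.0026]
orientation: [-180.0, 0.0, 131.0]
force: [-0.2, 0.2, -0.0]
opening: 0.0633
```

```bash
python3 -m pendant '[[[0,0,10,0,0,0],[0,0,50,0,0,0],[0,0,110,0,0,0],[0,0,170,0,0,0],[-8,-54,170,0,0,0],[-16,-108,170,0,0,0],[-24,-162,170,0,0,0],[-32,-216,170,0,0,0],[-40,-270,170,0,0,0],[-48,-324,170,0,0,0]]]'
python3 -m pendant '[[[-7,-50,0,0,0,0],[-18,-114,0,0,0,0],[-18,-114,0,0,0,0],[-18,-114,0,0,0,0],[-18,-114,0,0,0,0]]]'
python3 - <<'E'
from h import *
s=snap("side"); snap("wrist")
p=s['pixels'][150:330,200:380]; cv2.imwrite('pics/s4.png',cv2.resize(cv2.cvtColor(p,cv2.COLOR_RGB2BGR),None,fx=3,fy=3))
E
```

```text
clock: 13.42
tool_pos: [0.4646, 0.0154, 0.1733]
orientation: [179.9, 0.0, 131.0]
force: [0.8, -0.4, -1.7]
opening: 0.0634
clock: 14.05
tool_pos: [0.4477, -0.0961, 0.1728]
orientation: [180.0, 0.0, 131.1]
force: [1.1, -0.4, -1.9]
opening: 0.0633
```

View pics/s4.png

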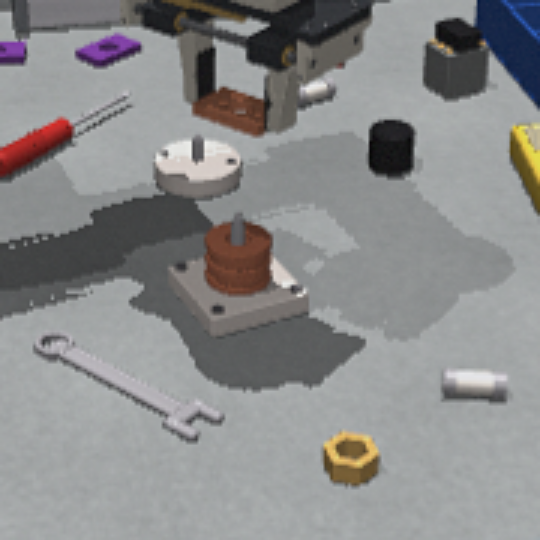

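The link is held level, and the insulator sits flat on the base.

```bash
python3 -m pendant '[[[0,-1,-30,0,0,0],[0,-1,-60,0,0,0],[0,-1,-75,0,0,0],[0,-1,-85,0,0,0],[0,-1,-95,0,0,0],[0,-1,-103,0,0,0],[0,-1,-106,0,0,0],[0,-1,-108,0,0,0],[0,-1,-109,0,0,0],[0,-1,-109,0,0,0]]]'

```

```text
clock: 15.4
tool_pos: [0.4475, -0.098, 0.0637]
orientation: [180.0, 0.0, 131.0]
force: [-0.2, -0.6, -2.2]
opening: 0.0635
```

```bash
python3 -m pendant '[[[0,0,-1,0,0,0],[0,0,-1,0,0,0],[0,0,-1,0,0,0],[0,0,-1,0,0,0],[0,0,20,0,0,0],[0,0,70,0,0,0],[0,0,130,0,0,0],[0,0,130,0,0,0]]]' -1
python3 -m pendant '[[[8,-50,0,0,0,0],[16,-110,0,0,0,0],[25,-170,0,0,0,0],[35,-230,0,0,0,0],[35,-230,0,0,0,0],[35,-230,0,0,0,0],[35,-230,0,0,0,0]]]'
python3 - <<'E'
from h import *
t=snap("top"); c=cloud(t)
m=(c[...,2]>.064)&(c[...,2]<.077)&(np.hypot(c[...,0]-.447,c[...,1]+.097)<.05); print('link',m.sum(),shape(t,m,.07))
s=snap("wrist","w5"); c=cloud(s)
m=(c[...,2]>.012)&(c[...,2]<.024)&(np.hypot(c[...,0]-.482,c[...,1]+.327)<.04); print('nut',m.sum(),shape(s,m,.018))
cs,_=cv2.findContours(m.astype(np.uint8),cv2.RETR_EXTERNAL,cv2.CHAIN_APPROX_NONE); k=max(cs,key=cv2.contourArea)
w=ray(s,k.reshape(-1,2).astype(float),.018)[:,:2]*1000
W=[(np.ptp(w@[np.cos(a),np.sin(a)]),i) for i in range(180) for a in[np.radians(i)]]
print(sorted(W)[:12])
E
```

```text
clock: 16.4
tool_pos: [0.4502, -0.0979, 0.1984]
orientation: [179.6, 0.3, 131.0]
force: [-0.1, 0.8, -0.2]
opening: 0.0879
clock: 17.27
tool_pos: [0.4822, -0.3271, 0.1935]
orientation: [180.0, -0.0, 131.0]
force: [0.1, 0.7, 0.9]
opening: 0.0873
link 395 (array([448.1, -96.5]), array([40.1, 65.6]), 41.6, 'circ', array([448.3, -95.6]), 36.8)
nut 610 (array([ 480.7, -331. ]), array([38.6, 35.5]), 33.9, 'circ', array([ 480.5, -331.1]), 20.0)
[(np.float64(35.55926635475328), 124), (np.float64(35.71140392150472), 61), (np.float64(35.711533990750354), 123), (np.float64(35.75074316295132), 62), (np.float64(35.7791923817052), 63), (np.float64(35.80311651894465), 125), (np.float64(35.85076262635947), 64), (np.float64(35.9088764494949), 60), (np.float64(35.91154852659406), 122), (np.float64(36.03606070701164), 126), (np.float64(36.059976866818644), 65), (np.float64(36.119217573946315), 59)]
```

View pics/w5.png

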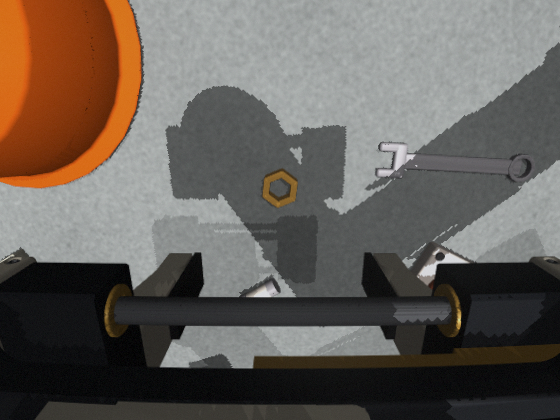

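```bash
python3 -m pendant '[[[-1,-2,-60,0,0,-7],[-1,-2,-110,0,0,-7],[-1,-2,-150,0,0,-7],[-1,-2,-175,0,0,-7],[-1,-2,-186,0,0,-7],[-1,-2,-188,0,0,-7],[-1,-2,-190,0,0,-7],[-1,-2,-190,0,0,-7],[-1,-2,-190,0,0,-7]]]'
python3 -m pendant '[[[0,0,0,0,0,0],[0,0,0,0,0,0],[0,0,0,0,0,0],[0,0,0,0,0,0],[0,0,0,0,0,0],[0,0,0,0,0,0],[0,0,0,0,0,0],[0,0,0,0,0,0],[0,0,0,0,0,0]]]' 1
```

```text
clock: 18.5
tool_pos: [0.4818, -0.3302, 0.0043]
orientation: [180.0, 0.1, 124.0]
force: [-0.0, -0.2, -0.2]
opening: 0.0874
clock: 19.62
tool_pos: [0.4813, -0.33, 0.0035]
orientation: [-180.0, -0.0, 124.0]
force: [-0.0, -0.9, -0.9]
opening: 0.0359
```

```bash
python3 -m pendant '[[[0,0,10,0,0,0],[0,0,50,0,0,0],[0,0,110,0,0,0],[0,0,170,0,0,0],[-8,55,170,0,0,0],[-16,110,170,0,0,0],[-25,170,170,0,0,0],[-34,233,170,0,0,0],[-34,233,170,0,0,0],[-34,233,170,0,0,0]]]'
python3 - <<'E'
from h import *
s=snap("side")
p=s['pixels'][150:330,200:380]; cv2.imwrite('pics/s6.png',cv2.resize(cv2.cvtColor(p,cv2.COLOR_RGB2BGR),None,fx=3,fy=3))
E
```

```text
clock: 20.88
tool_pos: [0.4475, -0.0967, 0.1743]
orientation: [179.9, 0.0, 124.1]
force: [0.7, -1.1, -1.2]
opening: 0.036
```

View pics/s6.png

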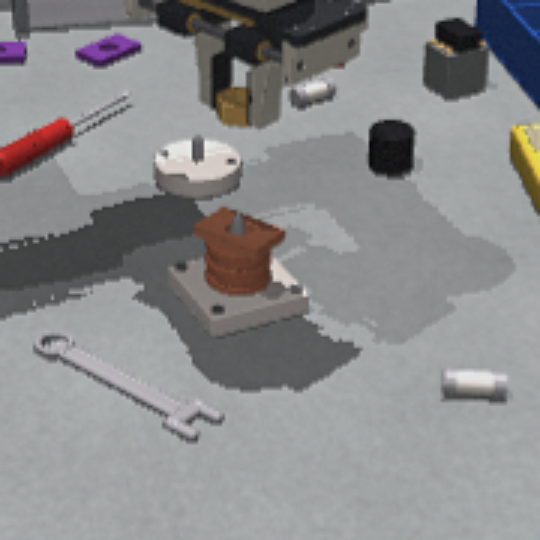

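The link lies flat on the insulator with the stud tip through it, and the nut is held upright. I'm lowering the nut now.

```bash
python3 -m pendant '[[[0,0,-30,0,0,0],[0,0,-60,0,0,0],[0,0,-70,0,0,0],[0,0,-80,0,0,0],[0,0,-90,0,0,0],[0,0,-96,0,0,0],[0,0,-98,0,0,0],[0,0,-99,0,0,0],[0,0,-99,0,0,0]]]'
```

```text
clock: 22.05
tool_pos: [0.4475, -0.0969, 0.0748]
orientation: [180.0, 0.0, 124.0]
force: [-0.7, 0.2, -0.2]
opening: 0.0356
```

```bash
python3 -m pendant '[[[0,0,-1,0,0,0],[0,0,-1,0,0,0],[0,0,-1,0,0,0],[0,0,-1,0,0,0],[0,0,20,0,0,0],[0,0,80,0,0,0],[0,0,140,0,0,0],[0,0,140,0,0,0]]]' -1
python3 -m pendant '[[[40,42,0,0,0,0],[80,84,0,0,0,0],[120,126,0,0,0,0],[160,168,0,0,0,0],[192,204,0,0,0,0],[192,204,0,0,0,0],[192,204,0,0,0,0],[192,204,0,0,0,0]]]'
python3 - <<'E'
from h import *
t=snap("top"); c=cloud(t)
m=(c[...,2]>.082)&(c[...,2]<.096)&(np.hypot(c[...,0]-.447,c[...,1]+.097)<.03); print('nut',m.sum(),shape(t,m,.088), np.nanmedian(c[m][:,2]))
s=snap("wrist","w7"); c=cloud(s)
m=(c[...,2]>.034)&(c[...,2]<.048)&(np.hypot(c[...,0]-.6395,c[...,1]-.107)<.04); print('cap',m.sum(),shape(s,m,.04))
E
```

```text
clock: 23.05
tool_pos: [0.4501, -0.0969, 0.2195]
orientation: [179.5, 0.3, 124.0]
force: [-0.4, 0.5, -1.1]
opening: 0.0878
clock: 24.05
tool_pos: [0.6387, 0.1062, 0.2146]
orientation: [-180.0, -0.0, 123.9]
force: [0.7, -1.2, 0.1]
opening: 0.0875
nut 138 (array([449.1, -95. ]), array([36.3, 39.2]), 55.2, 'circ', array([448.9, -95.6]), 20.2) 0.08746356657658921
cap 1253 (array([637.7, 107.3]), array([41.4, 42.5]), 34.0, 'circ', array([637.5, 107. ]), 21.7)
```

View pics/w7.png

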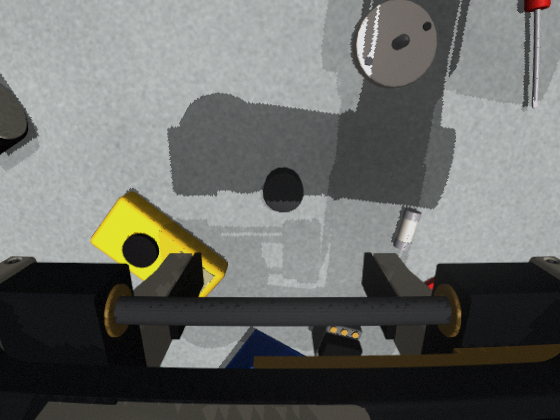

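```bash
python3 -m pendant '[[[0,1,-60,0,0,0],[0,1,-120,0,0,0],[0,1,-165,0,0,0],[0,1,-190,0,0,0],[0,1,-202,0,0,0],[0,1,-202,0,0,0],[0,1,-202,0,0,0]]]'
python3 -m pendant '[[[0,0,0,0,0,0],[0,0,0,0,0,0],[0,0,0,0,0,0],[0,0,0,0,0,0],[0,0,0,0,0,0],[0,0,0,0,0,0],[0,0,0,0,0,0],[0,0,0,0,0,0],[0,0,0,0,0,0]]]' 1
python3 -m pendant '[[[0,0,10,0,0,0],[0,0,50,0,0,0],[0,0,110,0,0,0],[0,0,150,0,0,0],[-50,2,150,0,0,0],[-90,5,150,0,0,0],[-90,5,150,0,0,0],[-90,5,150,0,0,0]]]'
python3 - <<'E'
from h import *
s=snap("wrist","w8"); c=cloud(s)
m=(c[...,2]>.014)&(c[...,2]<.026)&(np.hypot(c[...,0]-.45,c[...,1]-.117)<.06); print('spare',m.sum(),shape(s,m,.02))
E
```

```text
clock: 25.02
tool_pos: [0.6403, 0.1083, 0.0141]
orientation: [179.9, 0.0, 124.0]
force: [-0.2, 0.8, 0.6]
opening: 0.0875
clock: 26.15
tool_pos: [0.6393, 0.108, 0.0125]
orientation: [-180.0, -0.0, 124.0]
force: [-0.6, 1.0, 0.5]
opening: 0.0435
clock: 27.15
tool_pos: [0.5499, 0.1132, 0.1636]
orientation: [179.9, 0.0, 124.0]
force: [0.5, -0.2, -0.8]
opening: 0.0435
spare 6548 (array([450.4, 118.4]), array([81.9, 81.7]), 43.6, 'circ', array([450.4, 118.1]), 41.5)
```

View pics/w8.png

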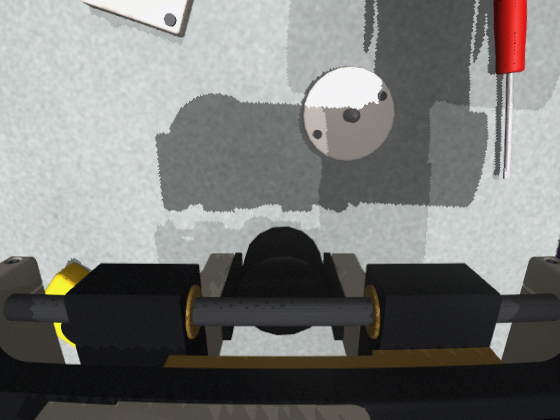

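The cap is held mouth down. The spare base is centred at (450.4, 118.2) mm, stud at pixel (350,115).

```bash
python3 -m pendant '[[[-50,2,0,0,0,0],[-99,5,0,0,0,0],[-99,5,0,0,0,0],[-99,5,-50,0,0,0],[-99,5,-80,0,0,0],[-99,5,-100,0,0,0],[-99,5,-115,0,0,0],[-99,5,-125,0,0,0],[-99,5,-129,0,0,0],[-99,5,-130,0,0,0]]]'
python3 -m pendant '[[[0,0,0,0,0,0],[0,0,0,0,0,0]]]'
```

```text
clock: 28.45
tool_pos: [0.4507, 0.1181, 0.0326]
orientation: [180.0, 0.0, 124.0]
force: [-0.6, -0.3, 0.1]
opening: 0.0439
clock: 28.7
tool_pos: [0.4506, 0.1182, 0.033]
orientation: [179.9, -0.0, 124.0]
force: [1.5, -0.2, -0.4]
opening: 0.0438
```

```bash
python3 -m pendant '[[[0,0,0,0,0,0],[0,0,0,0,0,0],[0,0,0,0,0,0],[0,0,0,0,0,0],[0,0,20,0,0,0],[0,0,80,0,0,0],[0,0,140,0,0,0],[50,0,190,0,0,0],[100,0,190,0,0,0],[100,0,190,0,0,0]]]' -1
python3 - <<'E'
from h import *
t=snap("top"); c=cloud(t)
for n,x,y,z,r in(("nut",.447,-.097,.088,.03),("cap",.4505,.118,.06,.035)):
    m=(abs(c[...,2]-z)<.007)&(np.hypot(c[...,0]-x,c[...,1]-y)<r); print(n,m.sum(),shape(t,m,z),np.nanmedian(c[m][:,2]) )
s=snap("side")
p=s['pixels'][170:280,220:340]; cv2.imwrite('pics/s9.png',cv2.resize(cv2.cvtColor(p,cv2.COLOR_RGB2BGR),None,fx=5,fy=5))
E
```

```text
clock: 29.95
tool_pos: [0.5531, 0.1181, 0.2222]
orientation: [180.0, 0.0, 123.9]
force: [-1.0, -0.5, -2.3]
opening: 0.0876
nut 138 (array([449.1, -95. ]), array([36.3, 39.2]), 55.2, 'circ', array([448.9, -95.6]), 20.2) 0.08751824687558546
cap 247 (array([451.3, 118.6]), array([39.9, 41.8]), 11.2, 'circ', array([451. , 118.9]), 22.2) 0.05977310192301111
```

View pics/s9.png

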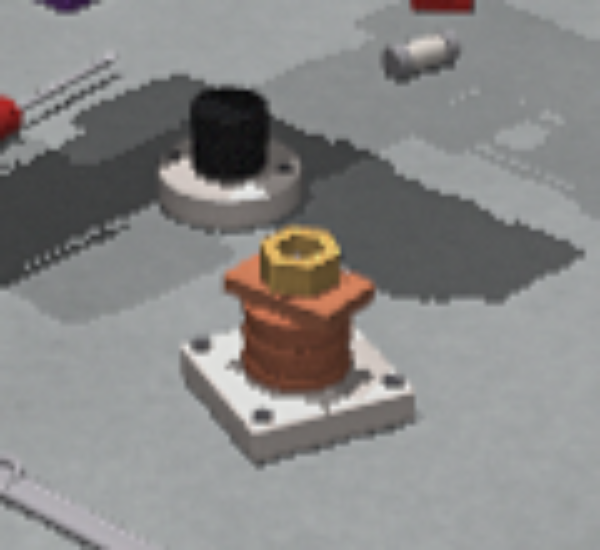

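The stack is in order and lies flat. The cap is fully down and the arm is clear, so I'm handing in.

```bash
python3 -c "
from plant import *
print(close_job())"
```

```text
the job is handed in; nothing more can be done
None
```

The job is done and handed in at about 30 s of the 112 s allowed. The ribbed insulator, copper link and brass nut are on the tall stud in that order. The black cap is on the short spare stud, closed end up.

**Heights:** in the last top view the nut's top measured 87.5 mm (88 expected) and the cap's top 59.8 mm (60 expected). Both are therefore seated.

**Side view:** the stack looks flat and in the right order, everything is released, and the gripper is well clear.

**Disagreements:** no check failed. The top and wrist cameras differed by about 1 to 4 mm in position, most on the nut before I picked it up. The final top view puts the nut about 2 to 3 mm off the stud axis, within the 5 mm clearance of its bore.

**Forces:** the readings I saw stayed at about 6 N or below.

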